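# Pour the spent cells through the funnel into the battery jar

## Robot

A 6-joint arm with a two-finger parallel gripper is mounted at the origin on a cart in front of the work surface, level with it; the furniture and walls round the work are solid. World frame = base frame: x ahead of the robot, y to its left, z up, the work surface at z = 0. Lengths are in m, angles in degrees, forces in N, time in s.
With the tool pointing down it reaches from about 0.25 to 0.725 m from the base axis. Payload 9.7 kg.
Tool frame: the origin (TCP) lies midway between the tips of the shut fingers; the grasp point (between the pads) lies 19 mm behind it; z points along the fingers, y is the line along which they close (so a half turn about z gives the same grasp; the last joint's range is limited). The gripper opens to 85 mm and grips with 20 to 120 N. Pads are 22 mm wide; open, the fingers measure 114 mm over their backs; the gripper's body (76 mm by 85 mm) begins 54 mm behind the grasp point. The pads swing forward as they close: fully open they stand 13 mm farther back than shut.
Start: joints at [73.453, 4.979, 10.078, 95.1, 0, 90], TCP at [0.157, 0.527, 0.231] pointing down, gripper open.
Joint ranges: [-179.16, 179.16], [-48.56, 103.87], [-65.8, 70.77], [-126.05, 130.52], [-82.76, 87.17], [-180, 180]. Speed limits (degrees/s): [127.2, 127.2, 147.25, 180, 180, 180].

## Interface

Orientations are given as [roll, pitch, yaw] about the fixed x, y, z axes, in that order (R = Rz(yaw) Ry(pitch) Rx(roll)).
In Python, from workcell import readout, imaging, bot, spotter gives the robot as it stands.
- The arm moves only by the shell command python3 -m jog 'ROWS' [FORCE]. ROWS is JSON, a list of rows, each an object with "rotation": the turn, a rotation vector about the world's x, y, z in degrees, a list of three; "translation": the shift along the world's x, y, z in mm, a list of three; "grip": the finger opening in mm, from 0 to 85.4. In form: [{"rotation": [wx, wy, wz], "translation": [dx, dy, dz], "grip": grip}, ...]. A call has 1 to 20 rows; each row is the pose to reach, as a shift and turn from the pose commanded when the call began; what a row does not reach only later rows make up. A row lasts 1/10 s, in which the tool goes at most 50 mm and 8.59 degrees, less where a joint would pass 70% of its speed; a pose out of reach is approached as far as the arm can. A call with a gripper value outside its range is refused whole. The fingers move at their own pace and stop on an object; FORCE is the grip in N (left out, the last holds). Time passes only in rows, so rows that repeat a pose let the fingers close. It gives the time, the measured TCP pose, the force, the opening and the grip force at its end, in the units of the state.
- readout.get_obs(): the state, without advancing time (a new reading comes with each control period).
- imaging.camera(name): name is "scene" or "top"; returns (picture, depth): 400x640x3 uint8, red, green, blue; 400x640 float32, m along the optical axis (not along the pixel's ray), 0 where there is no reading.
- imaging.camera_info(name): a dict with "vertical_fov" (degrees; the focal length in pixels is half the picture's height over the tangent of half this angle, whatever the lens; pixels are square), "cx", "cy" (the principal point, pixels), "k1" (the pictures are not rectified: a ray, as slopes to the right and down, at radius r is drawn at 1 + k1 r^2 times it, then the intrinsics apply), "extrinsics" (4x4, takes a point from camera to world coordinates). Camera axes: x right, y down, z forward; pixel columns grow to the right and rows downward; lengths in m; the calibration is good to about 2 mm. A picture is of the moment at which its call begins. camera_info takes no time and is no camera call.
- bot.job_done(): hands the job in; it is judged then, once.
Trained networks look in the newest picture that a camera, given by its name, has taken for a name from the list of things; names that differ only in an ending like _2 or _b are one class to them, and where a whole thing is asked for, a point or a joint stands for the part that bears it (a point fixed in the world has none). Each returns a list of dicts, best first, with "confidence" (0 to 1); they miss things now and then, are a little off and sometimes report something else, mostly with a low value. They report only what shows in the picture. A call takes as long as a camera call.
- spotter.spot_in(camera, target): "box" ([centre column, centre row, width, height] in pixels, round what is visible of it).
- spotter.mark_of(camera, target): "uv" ([column, row] in pixels: a listed point, or the origin of a listed thing).
The state is a dict: "time": time; "q": joint angles; "qd": joint speeds; "joint_efforts": joint torques, N m; "ee_pos": TCP position; "tcp_rot": TCP orientation; "wrist_force": force on the tool from outside, world axes, zero at the start; "torque": the same for the moment, N m; "opening": finger opening in m; "grasp_force": force on a finger pad.
Only numpy, scipy, OpenCV 4.12 (cv2) and the standard library are available. Lean on these libraries where they do the work, as an engineer would, in place of code of your own. Each camera call takes 0.05 s, during which the arm holds its last target. There are 200 camera calls.

## Task

Set the orange funnel upright in the neck of the clear battery-collection jar, then tip the blue scoop over it so that all six spent battery cells go through the funnel into the jar. Leave the funnel seated in the upright jar, put the empty scoop back down upright on the counter, and leave the stapler, tape dispenser, red stamp and brochure holder as they stand.

Things in the scene. Friction and masses are not known exactly. Their poses are not given: they have to be found in the camera images.
- jar: clear round jar with green rings, free standing, 0.65 kg. Origin: centre of its underside, z up. Body 116 mm across up to 75 mm high, then narrowing to a neck 78 mm inside that flares at the top to 86 mm inside, 94 mm outside; rim 108 mm high. Inner floor 6 mm up.
- jar_neck (a point): centre of the jar's mouth, at the rim, 108 mm above the jar's underside
- funnel: orange funnel, 94 mm high, 0.13 kg, standing on its spout. Origin: centre of the spout's lower end, z up. Spout 70 mm outside, 63 mm bore, 26 mm long; the cone widens to 174 mm outside at the rim. Seated in the jar, the cone rests on the neck's rim and the spout's end is about 74 mm above the jar's underside. A handle sticks out at the rim along the funnel's own -x.
- funnel_grip (a point): middle of the funnel's handle: a bar 14 mm wide (own y), 16 mm high, from 87 to 144 mm out along the funnel's -x, centred 84 mm above the spout's end
- funnel_mouth (a point): centre of the funnel's wide mouth, at the rim, 94 mm above the spout's end; 165 mm clear inside
- scoop: blue open-fronted scoop, 0.20 kg, 170 mm long (own x), 92 mm wide, holding the cells. Origin: underside, below the handle, z up. Floor 4 mm thick from x = -45 to +56 mm, side walls 52 mm high, back wall at +x 58 mm high; at the front (own -x) the floor rises as a 30 degree ramp to the pouring lip: it pours when the -x end is tipped down well beyond 30 degrees.
- scoop_grip (a point): point on the scoop's black carrying handle to grip: a horizontal bar along the scoop's own x, 16 mm wide (y), 22 mm high, centred 109 mm above the underside, from x = -35 to +63 mm (this point is x = 0, about above the load's centre of mass); joined only to the back wall by a post at x = +56 mm
- scoop_lip (a point): middle of the scoop's pouring lip, at x = -107 mm, 40 mm above the underside
- cell_0: spent battery cell, 22 mm across and 34 mm long, about 40 g; origin at its middle, its axis is its own y
- cell_1: spent battery cell, 22 mm across and 34 mm long, about 40 g; origin at its middle, its axis is its own y
- cell_2: spent battery cell, 22 mm across and 34 mm long, about 40 g; origin at its middle, its axis is its own y
- cell_3: spent battery cell, 22 mm across and 34 mm long, about 40 g; origin at its middle, its axis is its own y
- cell_4: spent battery cell, 22 mm across and 34 mm long, about 40 g; origin at its middle, its axis is its own y
- cell_5: spent battery cell, 22 mm across and 34 mm long, about 40 g; origin at its middle, its axis is its own y
- stapler: a bystander to leave alone: black stapler, 36x128x46 mm (own x, y, z), origin centre of its underside
- tape_dispenser: a bystander to leave alone: grey tape dispenser, 42x126x92 mm, origin centre of its underside
- red_stamp: a bystander to leave alone: red-handled round hand stamp, 36 mm across, 75 mm high, origin centre of its underside
- brochure_holder: a bystander to leave alone: clear brochure holder with leaflets, 61x112x196 mm, origin centre of its underside
- pillar_face (a point): foot of the grey pillar's front face, in its middle: the pillar is 100 mm wide (y), runs back in +x and up beyond reach; keep the arm clear of it
- monitor_edge (a point): lower corner of the monitor screen's near edge, 120 mm above the counter: from here the screen runs 310 mm up and 490 mm away along (0.79, -0.62) in x, y; keep the arm clear of it

How it is judged (in metres and radians):
On the way, in this order (a step that is already met when the one before it is completed fails the run):
1. the funnel is seated upright in the jar's neck and released (horizontal distance between funnel and jar below 0.007 m and z of funnel in the frame of jar between 0.064 and 0.084 m and angle between the z axis of funnel and the z axis of jar, either way round below 0.12 rad and contact force between the fingers and funnel below 0.2 N), for 0.2 s.
2. the lifted scoop is tipped over the funnel (horizontal distance between funnel and jar below 0.007 m and z of funnel in the frame of jar between 0.064 and 0.084 m and angle between the z axis of funnel and the z axis of jar, either way round below 0.12 rad and angle between scoop's own z axis and vertical above 0.45 rad and horizontal distance between scoop_lip and funnel_mouth below 0.12 m and z of scoop_lip in the frame of funnel_mouth above -0.03 m), for 0.05 s.
3. all six cells are inside the jar, the funnel still in its neck (horizontal distance between funnel and jar below 0.007 m and z of funnel in the frame of jar between 0.064 and 0.084 m and angle between the z axis of funnel and the z axis of jar, either way round below 0.12 rad and horizontal distance between each of cell_0, cell_1, cell_2, cell_3, cell_4, cell_5 and jar below 0.056 m and z of cell_0 in the frame of jar between 0.005 and 0.08 m and z of cell_1 in the frame of jar between 0.005 and 0.08 m and z of cell_2 in the frame of jar between 0.005 and 0.08 m and z of cell_3 in the frame of jar between 0.005 and 0.08 m and z of cell_4 in the frame of jar between 0.005 and 0.08 m and z of cell_5 in the frame of jar between 0.005 and 0.08 m), for 0.2 s.
At the end, for the whole second after the job is handed in: All six cells lie inside the jar (centre below the spout's end); the jar stands upright on the counter (within 3 degrees) with the funnel seated in its neck (centred within 7 mm, square within 7 degrees, fully down); the scoop stands upright on the counter (within 5 degrees), empty and at rest (all of step 3 and angle between jar's own z axis and vertical below 0.06 rad and height (world z) of jar below 0.006 m and angle between scoop's own z axis and vertical below 0.08 rad and height (world z) of scoop between -0.008 and 0.008 m and linear speed of each of scoop, jar below 0.02 m/s); the robot touches nothing.
It fails at once if a cell is put into the jar while the funnel is not in its neck (not (horizontal distance between funnel and jar below 0.02 m and z of funnel in the frame of jar below 0.105 m) and ((horizontal distance between cell_0 and jar below 0.056 m and z of cell_0 in the frame of jar between 0.005 and 0.08 m) or (horizontal distance between cell_1 and jar below 0.056 m and z of cell_1 in the frame of jar between 0.005 and 0.08 m) or (horizontal distance between cell_2 and jar below 0.056 m and z of cell_2 in the frame of jar between 0.005 and 0.08 m) or (horizontal distance between cell_3 and jar below 0.056 m and z of cell_3 in the frame of jar between 0.005 and 0.08 m) or (horizontal distance between cell_4 and jar below 0.056 m and z of cell_4 in the frame of jar between 0.005 and 0.08 m) or (horizontal distance between cell_5 and jar below 0.056 m and z of cell_5 in the frame of jar between 0.005 and 0.08 m))).
It fails at once if the jar is tipped over (angle between jar's own z axis and vertical above 0.35 rad).
It fails at once if the stapler, tape dispenser, red stamp or brochure holder is pushed more than 3 cm or knocked over (distance of any of stapler, tape_dispenser, red_stamp, brochure_holder from where it was at the start of the episode above 0.03 m or angle between any of stapler, tape_dispenser, red_stamp, brochure_holder's own z axis and vertical above 0.3 rad).
It also fails if it takes over 64 s, if anything falls off the work surface, if the arm or the gripper's body presses on something with over 40 N, if the wrist force passes 120 N, or if a joint passes its speed limit or range.

## Working session

There is one attempt and no reset: what is moved stays moved. The work goes in short steps, Python scripts to look and compute and a shell command to move; the robot and the scene stay as the last step left them, time stands still between calls to the robot, and variables do not carry over. Pictures are saved under pics/ and viewed, at most 10 in all, crops included, and the job is handed in when it is done.

```bash
mkdir -p pics
cat > h.py <<'E'
import numpy as np, cv2
from workcell import readout, imaging, bot, spotter
def K(n):
    i=imaging.camera_info(n); f=200/np.tan(np.radians(i["vertical_fov"])/2)
    return f,i["cx"],i["cy"],i["k1"],np.array(i["extrinsics"])
def slopes(n,u,v):
    f,cx,cy,k,E=K(n); xd=(np.asarray(u,float)-cx)/f; yd=(np.asarray(v,float)-cy)/f
    x,y=xd,yd
    for _ in range(20):
        s=1+k*(x*x+y*y); x,y=xd/s,yd/s
    return x,y
def at_z(n,uv,z):
    E=K(n)[4]; x,y=slopes(n,*uv); d=E[:3,:3]@np.array([x,y,1.]); return E[:3,3]+d*(z-E[2,3])/d[2]
def cloud(n,depth):
    E=K(n)[4]; v,u=np.mgrid[:400,:640]; x,y=slopes(n,u,v)
    return np.stack([x*depth,y*depth,depth],-1)@E[:3,:3].T+E[:3,3]
def tri(uv1,uv2):
    A=np.zeros((3,3));b=np.zeros(3)
    for n,uv in(("scene",uv1),("top",uv2)):
        E=K(n)[4]; x,y=slopes(n,*uv); d=E[:3,:3]@np.array([x,y,1.]); d/=np.linalg.norm(d)
        P=np.eye(3)-np.outer(d,d); A+=P;b+=P@E[:3,3]
    return np.linalg.solve(A,b)
E
cat > a.py <<'E'
from h import *
im={}
for n in("scene","top"):
    p,d=imaging.camera(n); im[n]=d; cv2.imwrite(f"pics/{n}0.png",p[...,::-1]); np.save(n+"0.npy",d)
    print(n,np.round(K(n)[4],3).tolist())
for t in "jar jar_neck funnel funnel_grip funnel_mouth scoop scoop_grip scoop_lip stapler tape_dispenser red_stamp brochure_holder pillar_face monitor_edge".split():
    r={n:spotter.mark_of(n,t) for n in im}
    s=[f"{n} {np.round(r[n][0]['uv'],1)} {r[n][0]['confidence']:.2f}" if r[n] else n+" -" for n in r]
    q=np.round(tri(r["scene"][0]["uv"],r["top"][0]["uv"]),3) if all(r.values()) else ""
    print(t,*s,q)
E
python3 a.py
```

```text
scene [[-0.423, -0.495, 0.759, -0.207], [-0.906, 0.21, -0.368, 0.377], [0.023, -0.843, -0.537, 0.627], [0.0, 0.0, 0.0, 1.0]]
top [[-0.018, -0.984, 0.178, 0.333], [-1.0, 0.022, 0.018, -0.004], [-0.022, -0.178, -0.984, 1.234], [0.0, 0.0, 0.0, 1.0]]
jar scene [300.1 243.1] 0.66 top [307.7 209.9] 0.78 [ 0.521  0.079 -0.003]
jar_neck scene [304.5 207.7] 0.63 top [304.9 207.6] 0.74 [0.508 0.076 0.111]
funnel scene [386.6 225.5] 0.66 top [390.  221.5] 0.72 [ 0.483 -0.158  0.007]
funnel_grip scene [209.9 270.1] 0.57 top [374.5 250.6] 0.87 [0.396 0.105 0.11 ]
funnel_mouth scene [394.4 194.9] 0.93 top [393.3 217. ] 0.70 [ 0.48  -0.16   0.104]
scoop scene [203.9 272.9] 0.86 top [230.1 214.7] 0.57 [ 0.513  0.315 -0.008]
scoop_grip scene [193.1 230.6] 0.77 top [218.9 210.9] 0.71 [0.508 0.318 0.115]
scoop_lip scene [203.1 289.1] 0.67 top [219.4 251.2] 0.98 [0.402 0.33  0.049]
stapler scene [329.8 276.2] 0.68 top [318.5 257.7] 0.73 [ 0.383  0.055 -0.005]
tape_dispenser scene [230.6 210.8] 0.85 top [266.8 147.3] 0.83 [0.716 0.202 0.005]
red_stamp scene [341.5 193.3] 0.44 top [376.  153.8] 0.64 [ 0.691 -0.13  -0.004]
brochure_holder scene [384.8 175.2] 0.69 top [429.5 146.6] 0.60 [ 0.703 -0.288  0.017]
pillar_face scene - top [337.4 147.5] 0.60 
monitor_edge scene [463.9 177.6] 0.73 top -
```

View pics/scene0.png

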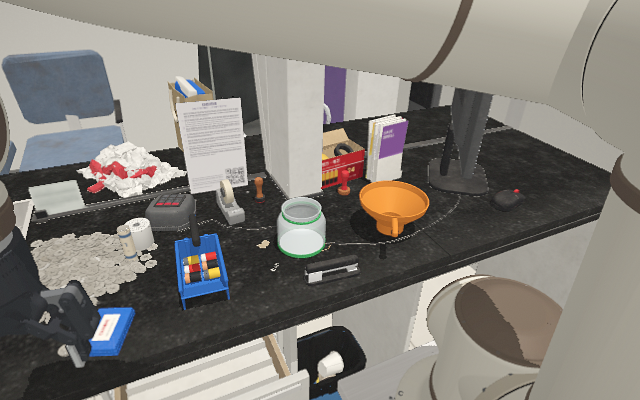

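View pics/top0.png

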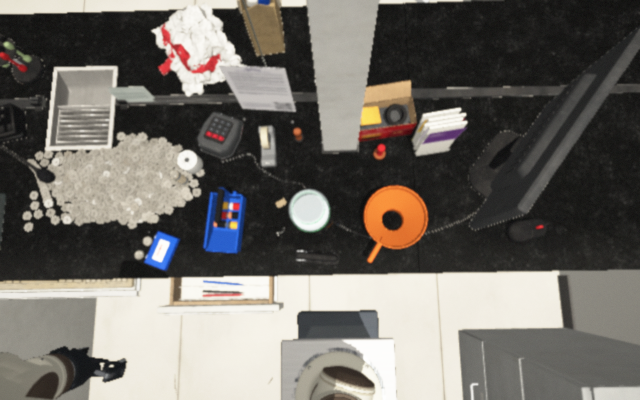

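```bash
cat > b.py <<'E'
from h import *
p=cv2.imread("pics/top0.png"); hsv=cv2.cvtColor(p,cv2.COLOR_BGR2HSV); P=cloud("top",np.load("top0.npy"))
def m(lo,hi,zl,zh): return cv2.inRange(hsv,lo,hi).astype(bool)&(P[...,2]>zl)&(P[...,2]<zh)
f=m((5,120,80),(22,255,255),.07,.13); print("orange",f.sum(),P[f].min(0),P[f].max(0))
g=f&(np.hypot(P[...,0]-.48,P[...,1]+.158)>.1); print("handle",g.sum(),P[g].mean(0) if g.any() else"")
r=f&~g
(cx,cy),rad=cv2.minEnclosingCircle(P[r][:,:2].astype(np.float32)); print("rim",cx,cy,rad)
roi=(abs(P[...,0]-.5)<.13)&(abs(P[...,1]-.32)<.09)
b=roi&(P[...,2]>.098)&(P[...,2]<.14); q=P[b]; print("bar",b.sum(),cv2.fitLine(q[:,:2].astype(np.float32),cv2.DIST_HUBER,0,.01,.01).ravel(),q.min(0),q.max(0),np.median(q[:,2]))
s=roi&m((95,100,40),(130,255,255),.03,.075); print("blue",cv2.minAreaRect(P[s][:,:2].astype(np.float32)))
j=m((40,80,40),(85,255,255),.0,.13); print("green",j.sum(),P[j].min(0),P[j].max(0))
for z in(.108,):
    q=P[j&(P[...,2]>.09)]; 
    if len(q): print("rimjar",cv2.minEnclosingCircle(q[:,:2].astype(np.float32)))
print(readout.get_obs())
E
python3 b.py
```

```text
orange 1194 [ 0.36187367 -0.25212066  0.07000912] [0.81092882 0.32412386 0.12672247]
handle 186 [ 0.59025881 -0.05471489  0.08729714]
rim 0.47468018531799316 -0.16100800037384033 0.09649530053138733
bar 246 [ 0.99623084 -0.08674154  0.53207695  0.31158203] [0.47349617 0.30238195 0.09977766] [0.57121255 0.32648466 0.12511692] 0.11747350565800874
blue ((0.4864842891693115, 0.3192438781261444), (0.09778472781181335, 0.1741679310798645), 84.54326629638672)
green 15 [0.45532293 0.02081396 0.00077009] [0.48649878 0.0922605  0.01425673]
{'time': 1.5, 'q': array([7.34521712e+01, 4.97888122e+00, 1.00781681e+01, 9.50997110e+01,
       7.02761874e-04, 8.99991177e+01]), 'qd': array([-0.0250473 ,  0.01047233, -0.02430647, -0.01487142, -0.09263976,
        0.11641866]), 'joint_efforts': array([ 3.87252412e-04, -5.20095420e+01,  4.64856541e+01,  1.83805641e-03,
        2.59404760e-05, -1.68522817e-06]), 'ee_pos': array([0.15664375, 0.52721622, 0.23128391]), 'tcp_rot': array([-1.79999576e+02, -7.02768405e-04,  1.63453053e+02]), 'wrist_force': array([-0.39492232, -0.68037414, -0.85364178]), 'torque': array([ 0.00584592,  0.04192186, -0.01134101]), 'grasp_force': 0.0, 'opening': 0.08547438126542642}
```

Scene view: the scoop with its cells is at (200,270), the jar at (301,228), the funnel at (393,205) with its handle towards the robot at (394,228), and the stapler at (332,270). Top view: the funnel centre is near (396,217) with its handle end at (373,260). The jar is at (309,210), and the scoop at (225,222) with its lip pointing towards the robot. The detector's scene "funnel_grip" was wrong, so I'll fit the geometry myself.

```bash
cat > c.py <<'E'
from h import *
from scipy.optimize import least_squares
def circ(q,R=None):
    c0=np.r_[q.mean(0),.08 if R is None else R]
    f=lambda c:np.hypot(q[:,0]-c[0],q[:,1]-c[1])-(c[2] if R is None else R)
    r=least_squares(f,c0,loss="soft_l1",f_scale=.002); return np.round(r.x,4),np.sqrt(np.mean(r.fun**2)).round(4)
p={n:cv2.imread(f"pics/{n}0.png") for n in("scene","top")}; hs={n:cv2.cvtColor(p[n],cv2.COLOR_BGR2HSV) for n in p}
for n,(x0,x1,y0,y1) in dict(top=(350,440,175,270),scene=(345,440,170,245)).items():
    m=cv2.inRange(hs[n],(5,120,60),(22,255,255)); k=np.zeros_like(m); k[y0:y1,x0:x1]=m[y0:y1,x0:x1]
    c=max(cv2.findContours(k,cv2.RETR_EXTERNAL,cv2.CHAIN_APPROX_NONE)[0],key=cv2.contourArea)[:,0]
    q=np.array([at_z(n,uv,.094)[:2] for uv in c]); 
    if n=="scene": q=q[c[:,1]<202]
    else: q=q[np.hypot(q[:,0]-.48,q[:,1]+.16)<.097]; 
    print("funnel rim",n,circ(q),circ(q,.087))
    if n=="top":
        ctr=circ(q,.087)[0][:2]; h=k>0; vv,uu=np.nonzero(h); w=np.array([at_z("top",(u,v),.09)[:2] for u,v in zip(uu,vv)])-ctr
        w=w[np.linalg.norm(w,axis=1)>.098]; print("handle",len(w),w.mean(0),"ang",np.degrees(np.arctan2(w.mean(0)[1],w.mean(0)[0])),np.linalg.norm(w,axis=1).max())
for (y0,y1,z,R) in((195,225,.105,.047),(228,262,.004,.058)):
    m=cv2.inRange(hs["scene"],(50,90,60),(85,255,255)); k=np.zeros_like(m);k[y0:y1,270:335]=m[y0:y1,270:335]
    vv,uu=np.nonzero(k); q=np.array([at_z("scene",(u,v),z)[:2] for u,v in zip(uu,vv)]); print("jar",len(q),circ(q),circ(q,R),vv.min(),vv.max())
print("pillar",at_z("top",(340,152),0)," monitor",tri((463.9,177.6),(475,222)), at_z("scene",(463.9,177.6),.12))
a=cv2.resize(p["scene"][165:315,150:450],(800,400),interpolation=3); cv2.imwrite("pics/s1.png",a)
b=cv2.resize(p["top"][140:280,190:450],(780,420),interpolation=3); cv2.imwrite("pics/t1.png",b)
E
python3 c.py
```

```text
funnel rim top (array([ 0.4843, -0.1655,  0.0891]), np.float64(0.002)) (array([ 0.4842, -0.1654,  0.087 ]), np.float64(0.003))Traceback (most recent call last):
  File "c.py", line 16, in <module>
    ctr=circ(q,.087)[0][:2]; h=k>0; vv,uu=np.nonzero(h); w=np.array([at_z("top",(u,v),.09)[:2] for u,v in zip(uu,vv)])-ctr
                                                                     ~~~~^^^^^^^^^^^^^^^^^
  File "h.py", line 13, in at_z
    E=K(n)[4]; x,y=slopes(n,*uv); d=E[:3,:3]@np.array([x,y,1.]); return E[:3,3]+d*(z-E[2,3])/d[2]
      ~^^^
  File "h.py", line 4, in K
    i=imaging.camera_info(n); f=200/np.tan(np.radians(i["vertical_fov"])/2)
ValueError: time passes only in moves, steps and waits
```

```bash
sed -i 's/^def K/import functools\n@functools.lru_cache(None)\ndef K/' h.py; python3 c.py
```

```text
funnel rim top (array([ 0.4843, -0.1655,  0.0891]), np.float64(0.002)) (array([ 0.4842, -0.1654,  0.087 ]), np.float64(0.003))
handle 132 [-0.10269486  0.06546989] ang 147.48172877609514 0.14659259861429016
funnel rim scene (array([ 0.4812, -0.1621,  0.0876]), np.float64(0.0018)) (array([ 0.4819, -0.1624,  0.087 ]), np.float64(0.0018))
jar 91 (array([0.4983, 0.0827, 0.0433]), np.float64(0.0019)) (array([0.5025, 0.0811, 0.047 ]), np.float64(0.0023)) 212 224
jar 165 (array([0.52  , 0.0737, 0.0591]), np.float64(0.0028)) (array([0.5187, 0.0743, 0.058 ]), np.float64(0.0028)) 238 257
pillar [ 0.69836844 -0.01965153  0.        ]  monitor [ 0.46353624 -0.37122313  0.11550877] [ 0.45901739 -0.3618699   0.12      ]
```

View pics/s1.png

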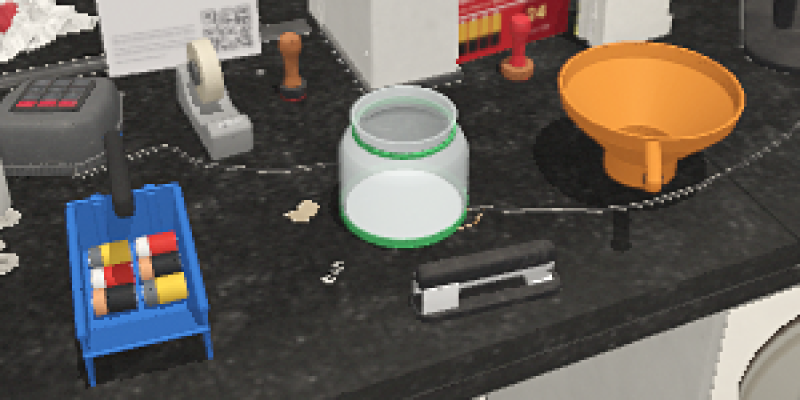

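The close crop confirms the layout. The green upper ring is at the base of the neck, not the rim, and the funnel handle points towards the robot. I'm moving above the funnel handle and refining the jar centre from the pictures I already have.

```bash
python3 -m jog '[{"rotation":[0,0,-16],"translation":[228,-628,-40],"grip":60},{"rotation":[0,0,-16],"translation":[228,-628,-40],"grip":60},{"rotation":[0,0,-16],"translation":[228,-628,-40],"grip":60},{"rotation":[0,0,-16],"translation":[228,-628,-40],"grip":60},{"rotation":[0,0,-16],"translation":[228,-628,-40],"grip":60},{"rotation":[0,0,-16],"translation":[228,-628,-40],"grip":60},{"rotation":[0,0,-16],"translation":[228,-628,-40],"grip":60},{"rotation":[0,0,-16],"translation":[228,-628,-40],"grip":60},{"rotation":[0,0,-16],"translation":[228,-628,-40],"grip":60},{"rotation":[0,0,-16],"translation":[228,-628,-40],"grip":60},{"rotation":[0,0,-16],"translation":[228,-628,-40],"grip":60},{"rotation":[0,0,-16],"translation":[228,-628,-40],"grip":60},{"rotation":[0,0,-16],"translation":[228,-628,-40],"grip":60},{"rotation":[0,0,-16],"translation":[228,-628,-40],"grip":60},{"rotation":[0,0,-16],"translation":[228,-628,-40],"grip":60},{"rotation":[0,0,-16],"translation":[228,-628,-40],"grip":60},{"rotation":[0,0,-16],"translation":[228,-628,-40],"grip":60},{"rotation":[0,0,-16],"translation":[228,-628,-40],"grip":60}]'
python3 - <<'E'
from h import *
print(at_z("scene",(301.3,207),.108), at_z("top",(304.9,207.6),.108), at_z("scene",(304.5,207.7),.108))
b=cv2.resize(cv2.imread("pics/top0.png")[140:280,190:450],(780,420),interpolation=3); cv2.imwrite("pics/t1.png",b)
E
```

```text
time: 3.3
ee_pos: [0.3846, -0.0999, 0.1916]
tcp_rot: [180.0, 0.0, 147.5]
wrist_force: [0.3, -0.2, -1.3]
opening: 0.06
grasp_force: 0.0
[0.51380959 0.0752651  0.108     ] [0.5115322  0.08101349 0.108     ] [0.50819129 0.06956551 0.108     ]
```

View pics/t1.png

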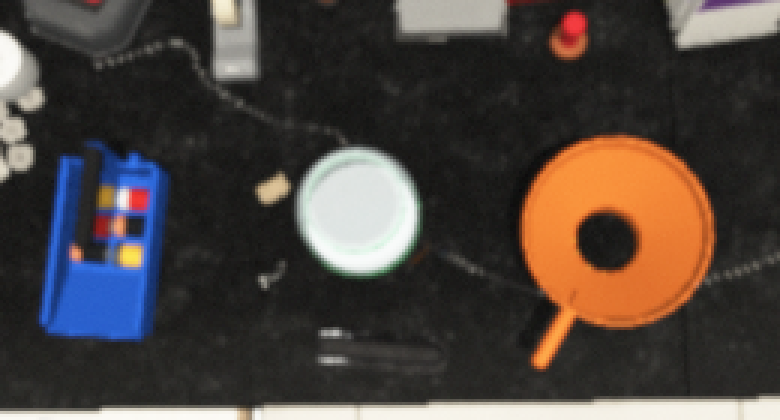

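Run:
```python
from h import *
for z in(.0,.04,.075): print(at_z("top",(309.3,210.7),z))
a=at_z("top",(370.3,262.3),.092);b=at_z("top",(381.7,240),.092);print(a,b,np.degrees(np.arctan2(*(a-b)[1::-1])))
```

```text
[0.51904987 0.07614179 0.        ]
[0.51300389 0.07352865 0.04      ]
[0.50771365 0.07124216 0.075     ]
[ 0.36113629 -0.09289966  0.092     ] [ 0.42042747 -0.12597709  0.092     ] 150.84367276434406
```

```bash
python3 -m jog '[{"rotation":[0,0,1],"translation":[0,0,-30],"grip":60},{"rotation":[0,0,1],"translation":[0,0,-65],"grip":60},{"rotation":[0,0,1],"translation":[0,0,-100],"grip":60},{"rotation":[0,0,1],"translation":[0,0,-120],"grip":60},{"rotation":[0,0,1],"translation":[0,0,-127],"grip":60},{"rotation":[0,0,1],"translation":[0,0,-127],"grip":60}]'
python3 - <<'E'
from h import *
p,d=imaging.camera("scene"); cv2.imwrite("pics/g1.png",cv2.resize(p[150:300,280:480,::-1],(800,600)))
E
```

```text
time: 3.9
ee_pos: [0.3843, -0.1002, 0.0641]
tcp_rot: [-180.0, -0.0, 148.5]
wrist_force: [0.0, -0.3, 0.3]
opening: 0.0597
grasp_force: 0.0
```

View pics/g1.png

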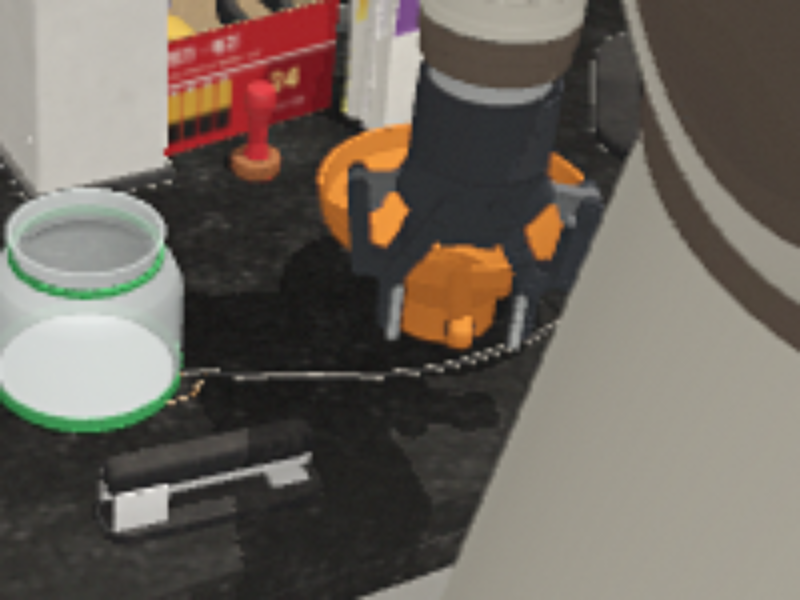

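The handle end at (460,330) sits between the fingertips at (392,315) and (520,320). I'll grip and lift.

```bash
python3 -m jog '[{"rotation":[0,0,0],"translation":[0,0,0],"grip":5},{"rotation":[0,0,0],"translation":[0,0,0],"grip":5},{"rotation":[0,0,0],"translation":[0,0,0],"grip":5},{"rotation":[0,0,0],"translation":[0,0,0],"grip":5},{"rotation":[0,0,0],"translation":[0,0,0],"grip":5},{"rotation":[0,0,0],"translation":[0,0,0],"grip":5},{"rotation":[0,0,0],"translation":[0,0,10],"grip":5},{"rotation":[0,0,0],"translation":[0,0,30],"grip":5},{"rotation":[0,0,0],"translation":[0,0,60],"grip":5},{"rotation":[0,0,0],"translation":[0,0,100],"grip":5},{"rotation":[0,0,0],"translation":[0,0,130],"grip":5},{"rotation":[0,0,0],"translation":[0,0,150],"grip":5},{"rotation":[0,0,0],"translation":[0,0,150],"grip":5}]' 80
```

```text
time: 5.25
ee_pos: [0.3854, -0.1011, 0.2171]
tcp_rot: [179.9, 0.2, 148.4]
wrist_force: [0.1, 0.1, -1.4]
opening: 0.0128
grasp_force: 78.8
```

```bash
python3 -m jog '[{"rotation":[0,0,0],"translation":[2,18,0],"grip":5},{"rotation":[0,0,0],"translation":[6,48,0],"grip":5},{"rotation":[0,0,0],"translation":[11,83,0],"grip":5},{"rotation":[0,0,0],"translation":[16,123,0],"grip":5},{"rotation":[0,0,0],"translation":[21,163,0],"grip":5},{"rotation":[0,0,0],"translation":[26,198,0],"grip":5},{"rotation":[0,0,0],"translation":[29,225,0],"grip":5},{"rotation":[0,0,0],"translation":[31,238,0],"grip":5},{"rotation":[0,0,0],"translation":[31,238,0],"grip":5},{"rotation":[0,0,0],"translation":[31,238,0],"grip":5},{"rotation":[0,0,0],"translation":[31,238,0],"grip":5}]'
cat > d.py <<'E'
from h import *
from scipy.optimize import least_squares
import sys
tag,zr=sys.argv[1],float(sys.argv[2])
def circ(q,R=None):
    c0=np.r_[q.mean(0),.08 if R is None else R]
    f=lambda c:np.hypot(q[:,0]-c[0],q[:,1]-c[1])-(c[2] if R is None else R)
    r=least_squares(f,c0,loss="soft_l1",f_scale=.002); return np.round(r.x,4),np.sqrt(np.mean(r.fun**2)).round(4)
for n in("scene","top"):
    p,d=imaging.camera(n); p=np.ascontiguousarray(p[...,::-1]); cv2.imwrite(f"pics/{n}_{tag}.png",p); np.save(f"{n}_{tag}.npy",d)
    h=cv2.cvtColor(p,cv2.COLOR_BGR2HSV)
    m=cv2.inRange(h,(5,120,60),(22,255,255)); l,lab,st,_=cv2.connectedComponentsWithStats(m); i=1+st[1:,4].argmax(); k=(lab==i).astype(np.uint8)
    c=max(cv2.findContours(k,cv2.RETR_EXTERNAL,cv2.CHAIN_APPROX_NONE)[0],key=cv2.contourArea)[:,0]
    print(n,"bbox",st[i])
    P=cloud(n,d); hi=(k>0)&(P[...,2]>zr-.02)&(P[...,2]<zr+.02); print(" orange z pct",np.percentile(P[(k>0)&(d>0)][:,2],[2,50,90,98]).round(4))
    # plane through rim points: top-of-rim = pixels near contour, upper half
    q3=P[c[:,1],c[:,0]]; 
    q=np.array([at_z(n,uv,zr)[:2] for uv in c]); c0=circ(q)[0]
    for _ in range(4):
        w=q[abs(np.hypot(q[:,0]-c0[0],q[:,1]-c0[1])-.0875)<.006]; c0=circ(w,.0875)[0]
    print(" rim fixed",c0,len(w),len(q),"free",circ(w))
    for t in("funnel_mouth","funnel","jar","jar_neck"):
        r=spotter.mark_of(n,t); print(" ",t,[(np.round(x["uv"],1).tolist(),round(x["confidence"],2)) for x in r[:1]])
E
python3 d.py f1 .244
```

```text
time: 6.35
ee_pos: [0.4155, 0.1362, 0.2141]
tcp_rot: [-180.0, -0.0, 148.4]
wrist_force: [0.4, 0.2, -1.1]
opening: 0.0127
grasp_force: 78.7
scene bbox [ 285  140   57   60 1357]
 orange z pct [0.0321 0.2229 0.2411 0.2644]d.py:6: RuntimeWarning: Mean of empty slice.
  c0=np.r_[q.mean(0),.08 if R is None else R]
  ret = um.true_divide(
Traceback (most recent call last):
  File "d.py", line 20, in <module>
    w=q[abs(np.hypot(q[:,0]-c0[0],q[:,1]-c0[1])-.0875)<.006]; c0=circ(w,.0875)[0]
                                                                 ~~~~^^^^^^^^^
  File "d.py", line 8, in circ
    r=least_squares(f,c0,loss="soft_l1",f_scale=.002); return np.round(r.x,4),np.sqrt(np.mean(r.fun**2)).round(4)
ValueError: Initial guess is outside of provided bounds
```

Run:
```python
import cv2,numpy as np
a=cv2.imread("pics/scene_f1.png")[130:280,230:430]; b=cv2.imread("pics/top_f1.png")[140:290,230:430]
cv2.imwrite("pics/f1.png",np.hstack([cv2.resize(a,(400,300)),cv2.resize(b,(400,300))]))
```

```text
[ WARN:0@0.033] global loadsave.cpp:275 findDecoder imread_('pics/top_f1.png'): can't open/read file: check file path/integrity
Traceback (most recent call last):
TypeError: 'NoneType' object is not subscriptable
```

```bash
sed -i 's/c0=circ(q)\[0\]/c0=[.514,.075]/; s/<.006\]; c0=circ(w,.0875)\[0\]/<.012]; c0=circ(w,.0875)[0] if len(w)>5 else c0/' d.py; python3 d.py f1 .244 2>&1 | tail -20
python3 - <<'E'
import cv2,numpy as np
a=cv2.imread("pics/scene_f1.png")[130:280,230:430]; b=cv2.imread("pics/top_f1.png")[140:290,230:430]
cv2.imwrite("pics/f1.png",np.hstack([cv2.resize(a,(400,300)),cv2.resize(b,(400,300))]))
E
```

```text
scene bbox [ 285  140   57   60 1364]
 orange z pct [0.0323 0.2236 0.2411 0.2731]
 rim fixed [0.5074 0.0799 0.0875] 71 258 free (array([0.5078, 0.0809, 0.0884]), np.float64(0.0047))
  funnel_mouth [([301.0, 151.8], 0.97)]
  funnel [([298.9, 192.3], 0.83)]
  jar [([299.7, 241.6], 0.84)]
  jar_neck [([303.8, 207.8], 0.97)]
top bbox [ 270  161   71   74 3445]
 orange z pct [-0.0019  0.2078  0.237   0.2443]
 rim fixed [0.5167 0.0729 0.0875] 175 203 free (array([0.5167, 0.073 , 0.0877]), np.float64(0.0023))
  funnel_mouth [([302.6, 200.7], 0.71)]
  funnel [([305.2, 202.5], 0.68)]
  jar [([310.1, 214.0], 0.81)]
  jar_neck [([307.4, 210.0], 0.9)]
```

View pics/f1.png

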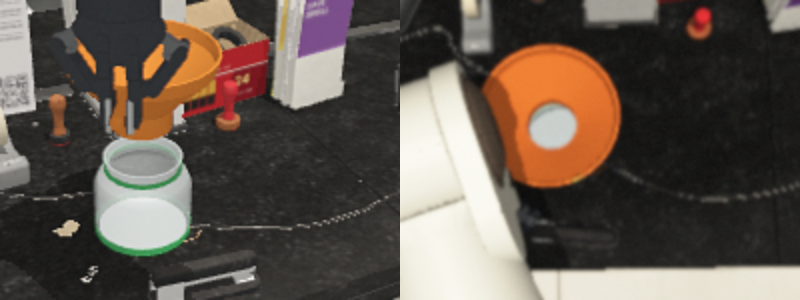

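Run:
```python
from h import *
for n,a,b,z in(("mouth",(301,151.8),(302.6,200.7),.244),("funnel",(298.9,192.3),(305.2,202.5),.15),("jar",(299.7,241.6),(310.1,214),0),("neck",(303.8,207.8),(307.4,210),.108)):
    print(n,tri(a,b).round(4),at_z("scene",a,z).round(4),at_z("top",b,z).round(4))
# fresh jar fits in scene: bottom ring and outer rim silhouette
h=cv2.cvtColor(cv2.imread("pics/scene_f1.png"),cv2.COLOR_BGR2HSV); m=cv2.inRange(h,(50,90,60),(85,255,255))
v,u=np.nonzero(m[:, :]*0+m); s=(u>270)&(u<335)&(v>195)&(v<262); u,v=u[s],v[s]
for a,b in((195,232),(232,262)):
    t=(v>=a)&(v<b); print(u[t].min(),u[t].max(),v[t].min(),v[t].max())
# predicted silhouette of the jar at candidate centre
def proj(n,X):
    f,cx,cy,k,E=K(n); c=(np.linalg.inv(E)@np.c_[X,np.ones(len(X))].T)[:3]; x,y=c[0]/c[2],c[1]/c[2]; s=1+k*(x*x+y*y); return np.c_[f*x*s+cx,f*y*s+cy]
a=np.linspace(0,2*np.pi,200)
for n,f in(("scene","pics/scene_f1.png"),("top","pics/top0.png")):
    im=cv2.resize(cv2.imread(f)[150:300,240:380],None,fx=4,fy=4,interpolation=2)[:, :400] if n=="scene" else cv2.resize(cv2.imread(f)[150:300,260:400],None,fx=4,fy=4,interpolation=2)[:, :400]
    o=np.array([240,150]) if n=="scene" else np.array([260,150])
    for R,z,c in((.058,0,(0,0,255)),(.058,.075,(255,0,255)),(.047,.108,(255,0,0))):
        q=proj(n,np.c_[.514+R*np.cos(a),.075+R*np.sin(a),0*a+z]); cv2.polylines(im,[((q-o+.5)*4*8).astype(int)],True,c,1,cv2.LINE_AA,3)
    cv2.imwrite(f"pics/ov_{n}.png",im)
cv2.imwrite("pics/ov.png",np.hstack([cv2.imread("pics/ov_scene.png"),cv2.imread("pics/ov_top.png")]))
```

```text
mouth [0.5061 0.0769 0.2533] [0.5251 0.0709 0.244 ] [0.5068 0.0761 0.244 ]
funnel [0.5196 0.0779 0.1454] [0.5131 0.0813 0.15  ] [0.5184 0.0769 0.15  ]
jar [0.5099 0.077  0.0082] [0.5219 0.0764 0.    ] [0.5091 0.0739 0.    ]
neck [0.504  0.0736 0.1114] [0.5084 0.0712 0.108 ] [0.5048 0.0742 0.108 ]
282 320 212 224
277 325 238 257
```

View pics/ov.png

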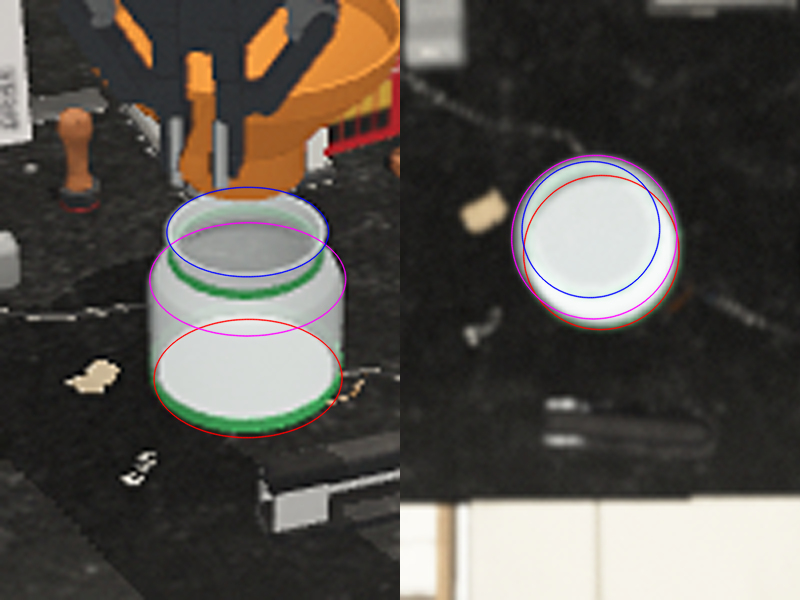

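The model rings drawn for a jar at (0.514, 0.075) match both views within about 1 px, and the funnel is upright above the jar. I'll apply a small correction and lower it.

```bash
python3 -m jog '[{"rotation":[0,0,0],"translation":[-1.5,1,-10],"grip":5},{"rotation":[0,0,0],"translation":[-1.5,1,-25],"grip":5},{"rotation":[0,0,0],"translation":[-1.5,1,-40],"grip":5},{"rotation":[0,0,0],"translation":[-1.5,1,-50],"grip":5},{"rotation":[0,0,0],"translation":[-1.5,1,-58],"grip":5},{"rotation":[0,0,0],"translation":[-1.5,1,-65],"grip":5},{"rotation":[0,0,0],"translation":[-1.5,1,-70],"grip":5},{"rotation":[0,0,0],"translation":[-1.5,1,-73],"grip":5},{"rotation":[0,0,0],"translation":[-1.5,1,-73],"grip":5}]'
```

```text
time: 7.8
ee_pos: [0.4142, 0.1381, 0.1413]
tcp_rot: [-180.0, 0.0, 148.4]
wrist_force: [0.3, -1.4, -0.2]
opening: 0.0124
grasp_force: 78.8
```

```bash
python3 -m jog '[{"rotation":[0,0,0],"translation":[0,0,-2],"grip":5},{"rotation":[0,0,0],"translation":[0,0,-3],"grip":5},{"rotation":[0,0,0],"translation":[0,0,-3],"grip":5}]'; python3 d.py f2 .168 | grep -v " jar"
```

```text
time: 8.1
ee_pos: [0.4144, 0.1382, 0.1387]
tcp_rot: [180.0, 0.0, 148.4]
wrist_force: [-0.8, -0.7, 3.0]
opening: 0.0125
grasp_force: 79.4
scene bbox [300 167  50  51 981]
 orange z pct [0.0051 0.1504 0.1678 0.2317]
 rim fixed [0.5065 0.0739 0.0875] 89 186 free (array([0.5081, 0.0816, 0.0933]), np.float64(0.0057))
  funnel_mouth [([298.3, 184.3], 0.7)]
  funnel [([301.3, 218.3], 0.84)]
top bbox [ 273  169   67   69 3008]
 orange z pct [-0.0017  0.1339  0.1641  0.1713]
 rim fixed [0.5156 0.0743 0.0875] 163 191 free (array([0.5154, 0.0748, 0.0884]), np.float64(0.0022))
  funnel_mouth [([302.5, 207.6], 0.67)]
  funnel [([304.6, 208.4], 0.84)]
```

```bash
python3 -m jog '[{"rotation":[0,0,0],"translation":[0,0,0],"grip":18},{"rotation":[0,0,0],"translation":[0,0,0],"grip":26},{"rotation":[0,0,0],"translation":[0,0,0],"grip":40},{"rotation":[0,0,0],"translation":[0,0,0],"grip":50},{"rotation":[0,0,0],"translation":[0,0,0],"grip":50},{"rotation":[0,0,0],"translation":[0,0,10],"grip":50},{"rotation":[0,0,0],"translation":[0,0,40],"grip":50},{"rotation":[0,0,0],"translation":[0,0,85],"grip":50},{"rotation":[0,0,0],"translation":[0,50,110],"grip":50},{"rotation":[0,0,0],"translation":[0,100,110],"grip":50},{"rotation":[0,0,0],"translation":[0,150,110],"grip":50},{"rotation":[0,0,0],"translation":[0,180,110],"grip":50},{"rotation":[0,0,0],"translation":[0,180,110],"grip":50},{"rotation":[0,0,0],"translation":[0,180,110],"grip":50}]'; python3 d.py f3 .168
python3 - <<'E'
import cv2,numpy as np
a=cv2.imread("pics/scene_f3.png")[130:330,150:430]
cv2.imwrite("pics/f3.png",cv2.resize(a,(784,560)))
E
```

```text
time: 10.0
ee_pos: [0.4139, 0.3187, 0.2485]
tcp_rot: [-180.0, -0.0, 148.5]
wrist_force: [0.0, -0.6, 0.1]
opening: 0.0504
grasp_force: 0.0
scene bbox [ 254  167   96   62 3358]
 orange z pct [0.0098 0.143  0.1653 0.1689]
 rim fixed [0.5114 0.0786 0.0875] 148 272 free (array([0.5082, 0.0796, 0.0912]), np.float64(0.0035))
  funnel_mouth [([302.3, 184.4], 0.83)]
  funnel [([297.4, 215.7], 0.75)]
  jar [([300.3, 243.0], 0.77)]
  jar_neck [([301.3, 206.2], 0.61)]
top bbox [ 272  170   69   83 3503]
 orange z pct [-0.0024  0.1358  0.1635  0.1687]
 rim fixed [0.5137 0.0738 0.0875] 195 230 free (array([0.5137, 0.0738, 0.0888]), np.float64(0.0014))
  funnel_mouth [([302.3, 202.9], 0.82)]
  funnel [([304.9, 207.5], 0.96)]
  jar [([377.3, 154.3], 0.66)]
  jar_neck [([305.7, 207.9], 0.89)]
```

View pics/f3.png

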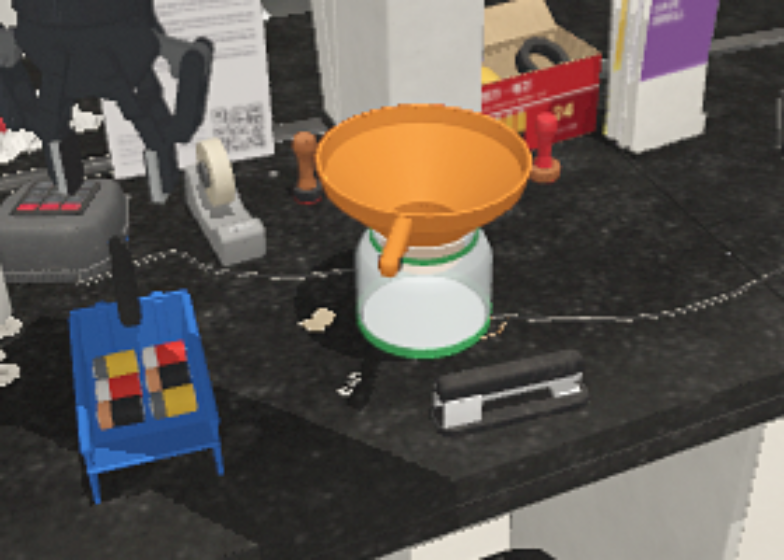

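The funnel is seated and level, with its rim centre at about (424,160) in the crop. On to the scoop.

```bash
python3 -m jog '[{"rotation":[0,0,8],"translation":[30,-2,0],"grip":50},{"rotation":[0,0,16],"translation":[60,-3,0],"grip":50},{"rotation":[0,0,24],"translation":[94,-4,-30],"grip":50},{"rotation":[0,0,26.5],"translation":[94,-4,-70],"grip":50},{"rotation":[0,0,26.5],"translation":[94,-4,-98],"grip":50},{"rotation":[0,0,26.5],"translation":[94,-4,-98],"grip":50},{"rotation":[0,0,26.5],"translation":[94,-4,-98],"grip":50}]'
python3 - <<'E'
from h import *
p,d=imaging.camera("scene"); P=cloud("scene",d)
cv2.imwrite("pics/g2.png",cv2.resize(p[170:320,120:320,::-1],(800,600)))
E
```

```text
time: 11.2
ee_pos: [0.508, 0.3141, 0.1511]
tcp_rot: [-180.0, -0.0, 174.9]
wrist_force: [-0.1, -0.0, 0.4]
opening: 0.0498
grasp_force: 0.0
```

View pics/g2.png

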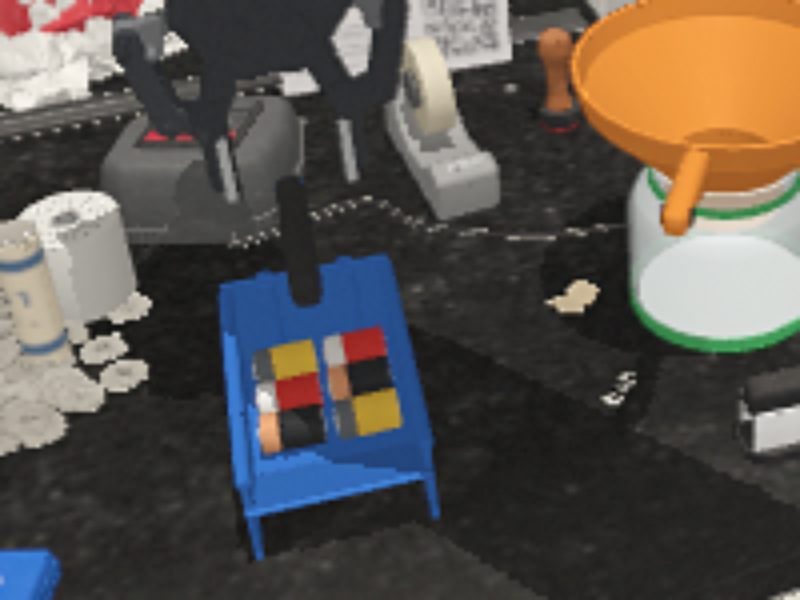

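The bar at (295,240) lies between and below the fingertips at (230,195) and (352,178). I'll go down, grip and lift.

```bash
python3 -m jog '[{"rotation":[0,0,0],"translation":[0,0,-30],"grip":50},{"rotation":[0,0,0],"translation":[0,0,-55],"grip":50},{"rotation":[0,0,0],"translation":[0,0,-61],"grip":50},{"rotation":[0,0,0],"translation":[0,0,-61],"grip":40},{"rotation":[0,0,0],"translation":[0,0,-61],"grip":30},{"rotation":[0,0,0],"translation":[0,0,-61],"grip":22},{"rotation":[0,0,0],"translation":[0,0,-61],"grip":16},{"rotation":[0,0,0],"translation":[0,0,-61],"grip":5},{"rotation":[0,0,0],"translation":[0,0,-61],"grip":5},{"rotation":[0,0,0],"translation":[0,0,-61],"grip":5},{"rotation":[0,0,0],"translation":[0,0,-61],"grip":5},{"rotation":[0,0,0],"translation":[0,0,-56],"grip":5},{"rotation":[0,0,0],"translation":[0,0,-40],"grip":5},{"rotation":[0,0,0],"translation":[0,0,-10],"grip":5},{"rotation":[0,0,0],"translation":[0,0,30],"grip":5},{"rotation":[0,0,0],"translation":[0,0,80],"grip":5},{"rotation":[0,0,0],"translation":[0,0,130],"grip":5},{"rotation":[0,0,0],"translation":[0,0,160],"grip":5},{"rotation":[0,0,0],"translation":[0,0,160],"grip":5}]' 110
python3 - <<'E'
from h import *
print(readout.get_obs()["q"])
E
```

```text
time: 13.15
ee_pos: [0.5087, 0.3143, 0.3148]
tcp_rot: [179.8, 0.3, 174.9]
wrist_force: [0.6, 0.4, -3.9]
opening: 0.0144
grasp_force: 107.8
[ 3.17202812e+01  1.47216713e+01  3.07343996e+01  1.05681942e+02
 -2.25044069e-02  3.67789153e+01]
```

Lifted with about 4 N of load. I'll carry it level with a 35° yaw, keeping clear of the pillar, so the lip ends up over the funnel.

```bash
python3 -m jog '[{"rotation":[0,0,2],"translation":[4,-6,0],"grip":5},{"rotation":[0,0,5],"translation":[12,-18,0],"grip":5},{"rotation":[0,0,9],"translation":[26,-36,0],"grip":5},{"rotation":[0,0,14],"translation":[44,-60,0],"grip":5},{"rotation":[0,0,19],"translation":[64,-86,0],"grip":5},{"rotation":[0,0,24],"translation":[84,-112,0],"grip":5},{"rotation":[0,0,28],"translation":[102,-136,0],"grip":5},{"rotation":[0,0,32],"translation":[116,-154,0],"grip":5},{"rotation":[0,0,34],"translation":[125,-164,0],"grip":5},{"rotation":[0,0,35],"translation":[128,-168,0],"grip":5},{"rotation":[0,0,35],"translation":[128,-168,0],"grip":5},{"rotation":[0,0,35],"translation":[128,-168,0],"grip":5}]'
python3 - <<'E'
from h import *
p,d=imaging.camera("scene"); cv2.imwrite("pics/sc_p.png",p[...,::-1]); a={}
for n in("scene","top"):
    imaging.camera(n); 
    for t in("scoop_lip","scoop_grip"):
        r=spotter.mark_of(n,t); a[n,t]=r[0]["uv"] if r else None; print(n,t,r[:1])
for t in("scoop_lip","scoop_grip"):
    if a["scene",t] is not None and a["top",t] is not None: print(t,tri(a["scene",t],a["top",t]))
o=readout.get_obs(); print(o["q"].round(1),o["ee_pos"])
e=np.array([np.cos(np.radians(30)),.5]); L=np.array([.514,.075])+.035*e; X=o["ee_pos"]
for th in range(0,81,5):
    s,c=np.sin(np.radians(th)),np.cos(np.radians(th)); zl=np.interp(th,[0,30,45],[.265,.205,.19])
    T=np.r_[L+(.107*c-.05*s)*e,zl+.107*s+.05*c]; print(th,"rot",np.round([.5*th,-.866*th,0],1),"shift mm",np.round((T-X)*1000,0))
E
```

```text
time: 14.35
ee_pos: [0.6357, 0.1467, 0.3096]
tcp_rot: [180.0, -0.1, -150.1]
wrist_force: [0.3, -0.9, -4.6]
opening: 0.0142
grasp_force: 107.8
scene scoop_lip [{'uv': [285.6, 143.6], 'confidence': 0.82}]
scene scoop_grip [{'uv': [246.5, 102.1], 'confidence': 0.57}]
top scoop_lip [{'uv': [293.1, 185.4], 'confidence': 0.84}]
top scoop_grip [{'uv': [306.4, 208.4], 'confidence': 0.24}]
scoop_lip [0.5420097  0.09833741 0.26068569]
scoop_grip [0.48952461 0.12298348 0.36682034]
[ 13.   24.   42.1 108.1   0.  -17. ] [0.63594179 0.14658032 0.31046908]
0 rot [ 0. -0.  0.] shift mm [ 1. -1.  5.]
5 rot [ 2.5 -4.3  0. ] shift mm [-3. -3.  4.]
10 rot [ 5.  -8.7  0. ] shift mm [-8. -6.  2.]
15 rot [  7.5 -13.    0. ] shift mm [-13.  -9.   1.]
20 rot [ 10.  -17.3   0. ] shift mm [-19. -12.  -2.]
25 rot [ 12.5 -21.6   0. ] shift mm [-26. -16.  -5.]
30 rot [ 15. -26.   0.] shift mm [-33. -20.  -9.]
35 rot [ 17.5 -30.3   0. ] shift mm [-41. -25.  -8.]
40 rot [ 20.  -34.6   0. ] shift mm [-48. -29.  -8.]
45 rot [ 22.5 -39.    0. ] shift mm [-57. -34.  -9.]
50 rot [ 25.  -43.3   0. ] shift mm [-65. -39.  -6.]
55 rot [ 27.5 -47.6   0. ] shift mm [-74. -44.  -4.]
60 rot [ 30. -52.   0.] shift mm [-83. -49.  -3.]
65 rot [ 32.5 -56.3   0. ] shift mm [-92. -54.  -2.]
70 rot [ 35.  -60.6   0. ] shift mm [-101.  -59.   -3.]
75 rot [ 37.5 -65.    0. ] shift mm [-109.  -64.   -4.]
80 rot [ 40.  -69.3   0. ] shift mm [-118.  -69.   -6.]
```

The lip measures (0.542, 0.098, 0.261), as planned. First tilt to about 35°.

```bash
python3 -m jog '[{"rotation":[1.2,-2.2,0],"translation":[-1,-1,2],"grip":5},{"rotation":[2.5,-4.3,0],"translation":[-3,-3,4],"grip":5},{"rotation":[3.7,-6.5,0],"translation":[-5,-4,3],"grip":5},{"rotation":[5,-8.7,0],"translation":[-8,-6,2],"grip":5},{"rotation":[6.2,-10.8,0],"translation":[-10,-7,1],"grip":5},{"rotation":[7.5,-13,0],"translation":[-13,-9,1],"grip":5},{"rotation":[8.7,-15.2,0],"translation":[-16,-10,0],"grip":5},{"rotation":[10,-17.3,0],"translation":[-19,-12,-2],"grip":5},{"rotation":[11.2,-19.5,0],"translation":[-22,-14,-3],"grip":5},{"rotation":[12.5,-21.6,0],"translation":[-26,-16,-5],"grip":5},{"rotation":[13.7,-23.8,0],"translation":[-29,-18,-7],"grip":5},{"rotation":[15,-26,0],"translation":[-33,-20,-9],"grip":5},{"rotation":[16.2,-28.1,0],"translation":[-37,-22,-8],"grip":5},{"rotation":[17.5,-30.3,0],"translation":[-41,-25,-8],"grip":5},{"rotation":[17.5,-30.3,0],"translation":[-41,-25,-8],"grip":5},{"rotation":[17.5,-30.3,0],"translation":[-41,-25,-8],"grip":5}]'
cat > e.py <<'E'
from h import *
import sys
a={}
for n in("scene","top"):
    p,d=imaging.camera(n); cv2.imwrite(f"pics/{n}_{sys.argv[1]}.png",p[...,::-1])
    for t in("scoop_lip","funnel_mouth"):
        r=spotter.mark_of(n,t); a[n,t]=r[0]["uv"] if r else None
for t in("scoop_lip","funnel_mouth"):
    if all(a[n,t] is not None for n in("scene","top")): print(t,tri(a["scene",t],a["top",t]).round(3))
o=readout.get_obs(); print(o["q"].round(1),o["ee_pos"].round(4),o["time"])
A=cv2.resize(cv2.imread(f"pics/scene_{sys.argv[1]}.png")[70:270,180:380],(400,400)); B=cv2.resize(cv2.imread(f"pics/top_{sys.argv[1]}.png")[130:280,230:380],(400,400),interpolation=2)
cv2.imwrite(f"pics/v_{sys.argv[1]}.png",np.hstack([A,B]))
E
python3 e.py p35
```

```text
time: 16.3
ee_pos: [0.5948, 0.1211, 0.3026]
tcp_rot: [180.0, 35.0, -150.1]
wrist_force: [0.3, -0.1, -3.2]
opening: 0.0141
grasp_force: 108.2
[  5.  -18.3 -11.3  64.6  14.  -20.9] [0.5956 0.1215 0.3025] 16.6
```

View pics/v_p35.png

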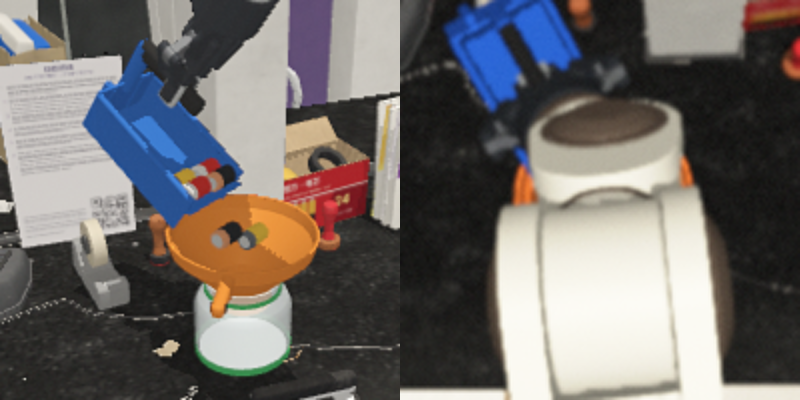

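Two cells are already in the funnel at about (240,235), and four are at the scoop lip at about (205,178). Tipping on slowly.

```bash
python3 -m jog '[{"rotation":[0.8,-1.4,0],"translation":[-2,-1,0],"grip":5},{"rotation":[1.7,-2.9,0],"translation":[-5,-3,0],"grip":5},{"rotation":[2.5,-4.3,0],"translation":[-7,-4,0],"grip":5},{"rotation":[3.3,-5.8,0],"translation":[-10,-6,0],"grip":5},{"rotation":[4.2,-7.2,0],"translation":[-13,-7,-1],"grip":5},{"rotation":[5,-8.7,0],"translation":[-16,-9,-1],"grip":5},{"rotation":[5.8,-10.1,0],"translation":[-19,-11,0],"grip":5},{"rotation":[6.7,-11.5,0],"translation":[-21,-12,1],"grip":5},{"rotation":[7.5,-13,0],"translation":[-24,-14,2],"grip":5},{"rotation":[8.3,-14.4,0],"translation":[-27,-16,3],"grip":5},{"rotation":[9.2,-15.9,0],"translation":[-30,-17,3],"grip":5},{"rotation":[10,-17.3,0],"translation":[-33,-19,4],"grip":5},{"rotation":[10.8,-18.8,0],"translation":[-36,-21,4],"grip":5},{"rotation":[11.7,-20.2,0],"translation":[-39,-22,5],"grip":5},{"rotation":[12.5,-21.6,0],"translation":[-42,-24,5],"grip":5},{"rotation":[12.5,-21.6,0],"translation":[-42,-24,5],"grip":5},{"rotation":[12.5,-21.6,0],"translation":[-42,-24,5],"grip":5},{"rotation":[12.5,-21.6,0],"translation":[-42,-24,5],"grip":5}]'
cat > cells.py <<'E'
from h import *
for n in("scene","top"):
    p,d=imaging.camera(n); cv2.imwrite(f"pics/{n}_c.png",p[...,::-1])
    for t in("cell_0","jar","scoop","funnel_mouth"):
        print(n,t,[(np.round(x["box"]).astype(int).tolist(),round(x["confidence"],2)) for x in spotter.spot_in(n,t)[:9]])
o=readout.get_obs(); print(o["wrist_force"].round(2),o["time"],o["q"].round(1))
E
python3 cells.py
```

```text
time: 18.4
ee_pos: [0.5534, 0.0973, 0.3078]
tcp_rot: [179.9, 59.9, -150.1]
wrist_force: [0.0, -0.0, -2.2]
opening: 0.0143
grasp_force: 108.5
scene cell_0 []
scene jar [([300, 235, 50, 43], 0.78)]
scene scoop [([272, 134, 71, 90], 0.76), ([301, 235, 50, 48], 0.31)]
scene funnel_mouth [([300, 200, 75, 60], 0.75)]
top cell_0 []
top jar []
top scoop [([281, 162, 61, 65], 0.65)]
top funnel_mouth [([306, 211, 69, 80], 0.92), ([282, 163, 60, 67], 0.58)]
[ 0.49  0.58 -1.41] 18.9 [ -4.4 -44.2 -40.2  39.   29.3 -18.9]
```

```bash
cat > k.py <<'E'
import cv2,numpy as np,sys
p=cv2.imread(sys.argv[1]); h=cv2.cvtColor(p,cv2.COLOR_BGR2HSV); x0,x1,y0,y1=map(int,sys.argv[2:6])
def ch(a):
    H,S,V=map(int,a)
    if V<70: return "#"
    if S<50: return "." if V>140 else ","
    return "R" if H<5 or H>172 else "o" if H<20 else "Y" if H<35 else "g" if H<90 else "b"
for r in h[y0:y1,x0:x1]: print("".join(ch(a) for a in r))
E
python3 k.py pics/scene_c.png 262 342 165 262
```

```text
bbbbbbbbbbbbbbbbbbbbbbbbbbbbbbbbbbbbbb......................RRRRRRRRRRRRRRRRRRRR
bbbbbbbbbbbbbbbbbbbbbbbbbbbbbbbbbbbbb.......................RRRRRRRRRRRRRRRRRRRR
bbbbbbbbbbbbbbbbbbbbbbbbbbbbbbbbbbbooooooooooooo............RRRRRRRRRRRRRRRRoRRR
bbbbbbbbbbbbbbbbbbbbbbbbbbbbbbbbbooooooooooooooooooooo......RRRRRRRRRRRRoRRRRRRR
bbbbbbbbbbbbbbbbbbbbbbbbbbbbbbbboooooooooooooooooooooooooo..RRRRRRRRRoRRRRRRRRRR
bbbbbbbbbbbbbbbbbbbbbbbbbbbbbboooooooooooooooooooooooooooooooRRRRoRRRRRRooooRRRR
bbbbbbbbbbbbbbbbbbbbbbbbbbbbRoooooooooooooooooooooooooooooooooooRRRRRooooYYoRRRR
bbbbbbbbbbbbbbbbbbbbbbbbbbbooooooooooooooooooooooooooooooooooooooooooYYooYYoRRRR
bbbbbbbbbbbbbbbbbbbbbbbbbRoooooooooooooooooooooooooooooooooooooooooooYYooYYoRRRR
bbbbbbbbbbbbbbbbbbbbbbbRooooooooooooooooooooooooooooooooooooooooooooooYooYYoRRRR
bbbbbbbbbbbbbbbbbbbbbbRooooooooooooooooooooooooooooooooooooooooooooooooooYYoRRRR
bbbbbbbbbbbbbbbbbbbbRooooooooooooooooooooooooooooooooooooooooooooooooooooYooRRRR
bbbbbbbbbbbbbbbbbbbooooooooooooooooooooooooooooooooooooooooooooooooooooooo#RRRRR
bbbbbbbbbbbbbbbbboooooooooooooooooooooooooooooo
[... 6056 characters left out ...]
gg..................ggggggggg#######################
#######################gggggggggggg.g...ggggggggggggggg#########################
#########################gggggggggggggggggggggggggggg###########################
############################ggggggggggggggggggggggg#############################
#################################gggggggggggggg#################################
################################################################################
################################################################################
################################################################################
################################################################################
```

The wrist reads the empty scoop's weight, about 2 N. I'll untilt, back away and check the jar from above.

```bash
python3 -m jog '[{"rotation":[-2.5,4.3,0],"translation":[9,5,2],"grip":5},{"rotation":[-5,8.7,0],"translation":[18,10,2],"grip":5},{"rotation":[-7.5,13,0],"translation":[26,15,2],"grip":5},{"rotation":[-10,17.3,0],"translation":[35,20,4],"grip":5},{"rotation":[-12.5,21.6,0],"translation":[42,24,5],"grip":5},{"rotation":[-15,26,0],"translation":[50,29,6],"grip":5},{"rotation":[-17.5,30.3,0],"translation":[57,33,10],"grip":5},{"rotation":[-20,34.6,0],"translation":[64,37,12],"grip":5},{"rotation":[-22.5,39,0],"translation":[70,40,14],"grip":5},{"rotation":[-25,43.3,0],"translation":[75,43,15],"grip":5},{"rotation":[-27.5,47.6,0],"translation":[80,46,15],"grip":5},{"rotation":[-30,52,0],"translation":[83,49,15],"grip":5},{"rotation":[-30,52,0],"translation":[83,49,15],"grip":5},{"rotation":[-30,52,0],"translation":[83,49,15],"grip":5},{"rotation":[-30,52,0],"translation":[83,49,15],"grip":5}]'
python3 -m jog '[{"rotation":[0,0,-2],"translation":[-4,6,0],"grip":5},{"rotation":[0,0,-5],"translation":[-12,18,0],"grip":5},{"rotation":[0,0,-9],"translation":[-26,36,0],"grip":5},{"rotation":[0,0,-14],"translation":[-44,60,0],"grip":5},{"rotation":[0,0,-19],"translation":[-64,86,0],"grip":5},{"rotation":[0,0,-24],"translation":[-84,112,0],"grip":5},{"rotation":[0,0,-28],"translation":[-102,136,0],"grip":5},{"rotation":[0,0,-32],"translation":[-116,154,0],"grip":5},{"rotation":[0,0,-34],"translation":[-125,164,0],"grip":5},{"rotation":[0,0,-35],"translation":[-128,168,0],"grip":5},{"rotation":[0,0,-35],"translation":[-128,168,0],"grip":5},{"rotation":[0,0,-35],"translation":[-128,168,0],"grip":5}]'
python3 cells.py; python3 d.py c2 .168 | grep -A4 bbox; python3 k.py pics/top_c.png 290 325 190 225
python3 - <<'E'
import cv2,numpy as np
a=cv2.imread("pics/scene_c.png").astype(int);b=cv2.imread("pics/scene_f3.png").astype(int)
d=abs(a-b).max(2)[210:260,270:330]
for r in d: print("".join(" .:*#"[min(4,x//12)] for x in r))
E
```

```text
time: 20.4
ee_pos: [0.6356, 0.1459, 0.3237]
tcp_rot: [180.0, 0.1, -150.1]
wrist_force: [-0.5, -0.4, -1.5]
opening: 0.0143
grasp_force: 108.3
time: 21.6
ee_pos: [0.5081, 0.3133, 0.3233]
tcp_rot: [179.9, 0.0, 174.9]
wrist_force: [0.1, -1.0, -1.0]
opening: 0.0142
grasp_force: 108.3
scene cell_0 []
scene jar [([302, 235, 50, 47], 0.77)]
scene scoop [([189, 162, 65, 100], 0.96)]
scene funnel_mouth [([302, 198, 74, 61], 0.8)]
top cell_0 [([204, 206, 44, 78], 0.63)]
top jar [([309, 208, 21, 18], 0.59)]
top scoop [([203, 205, 47, 83], 0.6)]
top funnel_mouth [([307, 211, 70, 81], 0.63)]
[ 0.32  0.34 -2.62] 22.1 [3.170e+01 1.560e+01 3.260e+01 1.071e+02 1.000e-01 3.680e+01]
scene bbox [ 254  167   96   62 3369]
 orange z pct [0.009  0.143  0.1646 0.1682]
 rim fixed [0.5113 0.0776 0.0875] 136 267 free (array([0.5081, 0.0793, 0.0914]), np.float64(0.0032))
  funnel_mouth [([299.7, 185.3], 0.61)]
  funnel [([298.7, 216.9], 0.97)]
--
top bbox [ 272  170   69   82 3521]
 orange z pct [-0.0023  0.1348  0.1633  0.1679]
 rim fixed [0.5139 0.074  0.0875] 195 229 free (array([0.5139, 0.074 , 0.0887]), np.
[... 3655 characters left out ...]
#*          
               *#*****#*  *#########        .##::           
                *##**#:   .#########                        
                 .##*:    .########*                        
                          .########*                        
                          .########*        .               
                           ########:                        
                           :***#***                         
                                                            
 .                                                          
                           :                                
         .                                                  
               .
```

```bash
python3 - <<'E'
import cv2,numpy as np
for n in("scene","top"):
    a=cv2.imread(f"pics/{n}_c2.png").astype(int);b=cv2.imread(f"pics/{n}_f3.png").astype(int)
    m=(abs(a-b).max(2)>45).astype(np.uint8); k,l,s,c=cv2.connectedComponentsWithStats(cv2.morphologyEx(m,cv2.MORPH_OPEN,np.ones((2,2),np.uint8)))
    print(n,[s[i].tolist() for i in range(1,k) if s[i][4]>12])
E
python3 - <<'E'
import cv2,numpy as np
h=cv2.imread("pics/scene_c2.png")[226:256,282:322]; lab=cv2.cvtColor(h,cv2.COLOR_BGR2HSV)
for r in lab: print("".join(("#" if v<110 else "," if v<160 else ".") if s<45 else ("R" if H<7 or H>170 else "o" if H<17 else "Y" if H<36 else "g") for H,s,v in r.astype(int)))
E
python3 k.py pics/scene_c2.png 158 225 150 215
```

```text
scene [[139, 0, 73, 86, 3322], [325, 0, 277, 348, 40664], [518, 0, 14, 17, 126], [514, 0, 126, 223, 20899], [130, 15, 35, 21, 606], [130, 85, 47, 33, 639], [199, 85, 12, 22, 142], [175, 86, 22, 29, 220], [194, 100, 4, 5, 15], [140, 110, 88, 106, 4910], [447, 130, 5, 11, 30], [546, 149, 17, 15, 83], [421, 150, 5, 4, 15], [128, 219, 23, 14, 218], [284, 220, 4, 10, 24], [291, 222, 4, 8, 24], [298, 231, 24, 24, 228], [175, 234, 56, 77, 2601], [284, 237, 11, 11, 82], [518, 281, 102, 119, 4658], [619, 281, 21, 38, 186], [409, 343, 6, 8, 28], [348, 353, 63, 47, 1598], [445, 355, 13, 10, 87], [432, 366, 4, 9, 19], [444, 376, 9, 24, 82], [518, 383, 20, 17, 171], [414, 389, 3, 11, 27]]
top [[50, 75, 67, 73, 3635], [0, 94, 272, 276, 21739], [129, 117, 24, 24, 232], [166, 165, 6, 5, 21], [69, 192, 13, 14, 61], [311, 201, 10, 10, 72], [298, 209, 5, 8, 36], [310, 214, 7, 6, 25], [275, 233, 11, 16, 41], [278, 235, 14, 19, 53], [221, 306, 65, 94, 1108], [288, 341, 63, 29, 783], [179, 358, 9, 23, 81], [270, 367, 60, 33, 805], [318, 369, 11, 11, 74], [352, 369, 14, 22, 90], [324, 378, 24, 17, 276], [3
[... 4991 characters left out ...]
##########bbb,,,..,,
###bbbb#######,,,,o,##,,,,,,,,,,,,,,#,###################bbb,,,....
###bbbb###############,,,,,,,,,,,,,,#,####################bb#,,,...
###bbbbb####,,#,,,,,,,,,,,,,,,,,,,,#,,#######################,,,...
#,,bbbbb,,,,,#,#,,,,,,,,,,,,,,,,,,,#,,########################,,,..
,,,,bbb,,,###,#,,,##,,,,,,,,,,,,,,###,#########################,,,.
,,,,bbbb,,,,,,,,,,,,,,,,,,,,,,,,,,##,,#########################,,,.
,,,,bbbb,,,,,,,,,,,,,##,,,,,,,,,,,##,,##########################,,,
,,,,bbbb,,,,,,,,,,,,####,,,,,,,,,##,,###########################,,,
,,,,,bbb,,,,,,,,,,,,#####,,,,,,,,,#,,############################,,
,,,,,bbb,,,,,,,,,,,######,,,,,,,,#,,##############################,
```

The scoop is empty, the cells are on the jar floor, and nothing near the jar has changed. I'll set the scoop down where it started.

```bash
python3 -m jog '[{"rotation":[0,0,0],"translation":[0,1,-20],"grip":5},{"rotation":[0,0,0],"translation":[0,1,-60],"grip":5},{"rotation":[0,0,0],"translation":[0,1,-105],"grip":5},{"rotation":[0,0,0],"translation":[0,1,-150],"grip":5},{"rotation":[0,0,0],"translation":[0,1,-185],"grip":5},{"rotation":[0,0,0],"translation":[0,1,-210],"grip":5},{"rotation":[0,0,0],"translation":[0,1,-224],"grip":5},{"rotation":[0,0,0],"translation":[0,1,-230],"grip":5},{"rotation":[0,0,0],"translation":[0,1,-232],"grip":5},{"rotation":[0,0,0],"translation":[0,1,-233],"grip":5},{"rotation":[0,0,0],"translation":[0,1,-233],"grip":5}]'
```

```text
time: 23.7
ee_pos: [0.5086, 0.3157, 0.091]
tcp_rot: [179.9, 0.0, 174.9]
wrist_force: [-2.9, 0.9, 3.8]
opening: 0.0142
grasp_force: 109.0
```

Contact force is 3.8 N, so it's resting on the counter. Releasing gently and retreating upward.

```bash
python3 -m jog '[{"rotation":[0,0,0],"translation":[0,0,0],"grip":18},{"rotation":[0,0,0],"translation":[0,0,0],"grip":26},{"rotation":[0,0,0],"translation":[0,0,0],"grip":40},{"rotation":[0,0,0],"translation":[0,0,0],"grip":50},{"rotation":[0,0,0],"translation":[0,0,0],"grip":50},{"rotation":[0,0,0],"translation":[0,0,10],"grip":50},{"rotation":[0,0,0],"translation":[0,0,40],"grip":50},{"rotation":[0,0,0],"translation":[0,0,85],"grip":50},{"rotation":[0,0,0],"translation":[0,0,130],"grip":50},{"rotation":[0,0,0],"translation":[-40,0,160],"grip":50},{"rotation":[0,0,0],"translation":[-80,20,160],"grip":50},{"rotation":[0,0,0],"translation":[-120,40,160],"grip":50},{"rotation":[0,0,0],"translation":[-160,60,160],"grip":50},{"rotation":[0,0,0],"translation":[-160,60,160],"grip":50},{"rotation":[0,0,0],"translation":[-160,60,160],"grip":50}]' 40; python3 d.py z .168 | grep -A3 bbox
python3 - <<'E'
from h import *
t,s=cv2.imread("pics/top_z.png"),cv2.imread("pics/scene_z.png")
P=cloud("scene",np.load("scene_z.npy")); hs=cv2.cvtColor(s,cv2.COLOR_BGR2HSV)
m=cv2.inRange(hs,(100,120,40),(125,255,255)); m[:225]=0; m[:, :170]=0; m[:,235:]=0
q=P[m>0]; print("blue z pct",np.percentile(q[:,2],[1,10,50,99]).round(3))
for n in("scene","top"):
    a=cv2.imread(f"pics/{n}_z.png").astype(int);b=cv2.imread(f"pics/{n}0.png").astype(int)
    r=[r for r in (np.round(x["uv"]).tolist() for tt in("scoop","scoop_lip","scoop_grip","stapler","tape_dispenser","red_stamp","brochure_holder") for x in spotter.mark_of(n,tt)[:1])]; print(n,r)
o=readout.get_obs(); print(o["time"],o["grasp_force"],o["wrist_force"].round(2))
E
```

```text
time: 25.2
ee_pos: [0.3475, 0.3757, 0.2503]
tcp_rot: [179.9, -0.0, 175.0]
wrist_force: [0.7, 0.6, -0.3]
opening: 0.0502
grasp_force: 0.0
scene bbox [ 254  167   96   62 3366]
 orange z pct [0.0092 0.1429 0.1648 0.1681]
 rim fixed [0.5113 0.0776 0.0875] 137 267 free (array([0.508 , 0.0793, 0.0915]), np.float64(0.0032))
  funnel_mouth [([300.2, 184.3], 0.67)]
--
top bbox [ 272  170   69   82 3534]
 orange z pct [-0.0025  0.1348  0.163   0.1683]
 rim fixed [0.5138 0.074  0.0875] 195 229 free (array([0.5138, 0.074 , 0.0888]), np.float64(0.0014))
  funnel_mouth [([301.4, 204.2], 0.72)]
blue z pct [0.    0.003 0.013 0.059]
scene [[204.0, 273.0], [204.0, 292.0], [191.0, 234.0], [299.0, 215.0], [230.0, 210.0], [341.0, 193.0], [382.0, 176.0]]
top [[231.0, 214.0], [221.0, 252.0], [219.0, 210.0], [307.0, 211.0], [303.0, 205.0], [379.0, 150.0], [430.0, 143.0]]
26.4 0.0 [0.16 0.31 0.66]
```

```bash
python3 -c "
from workcell import bot
print(bot.job_done())"
```

```text
the job is handed in; nothing more can be done
None
```

I handed the job in at about 26 s: the funnel is seated level in the upright jar, the empty scoop is back upright where it started, and nothing touched the stapler, tape dispenser, stamp or brochure holder; I didn't count all six cells individually in the jar, but the scoop came back empty and I saw none in the funnel or on the counter.

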